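# Space and hold a colour sample board flush in the jig

### The job

Pick up the orange spacer and lower it upright into the gap between the blue sample board and the dark rails, only where the gap is wide enough to take it, until its foot is down at the jig plate; never force it onto the thick rail. Then push with the spacer until the blue board's whole far edge is flush against the aluminium fence. Finish while still gripping the spacer, holding the board pressed firmly against the fence with it alone, and do not shift anything else on the bench.

Things in the scene. Friction and masses are not known exactly. Their poses are not given: they have to be found in the camera images.
- jig: white flat plate screwed to the bench, 210 (x) x 240 (y) x 12 mm, carrying fence, rails and blue sample board; origin: centre of its underside at bench level. Its x axis points from the rails to the fence, z up. Its top is 12 mm above the bench.
- fence: straight aluminium fence fixed along the far side of the jig plate, 18 (x) x 200 (y) x 16 mm high; origin: on its straight face towards the rails, at the middle of its length, at jig plate top level. x points away from the rails (into the fence), same axes as the jig.
- thin_rail: dark steel rail fixed on the near side of the jig plate, 20 (x) x 68 (y) x 14 mm high; origin: middle of its rear (robot-side) face at jig plate top level, x towards the fence, so its gap-side face is at x = 20 mm. The gap before it is the wide one: 23 to 31 mm at the start, 34 mm with the board flush. On the left or right half; the two rails may be swapped.
- thick_rail: dark steel rail like the thin one and beside it, with its rear face in the same line, but 39 mm deep (x), 68 (y) x 14 high; origin: middle of its rear face at jig plate top level. The gap in front of it is at most 15 mm, too narrow for the spacer.
- sample: blue painted wooden sample board, 90 (x) x 180 (y) x 18 mm, about 0.2 kg, lying loose and flat on the jig plate between rails and fence, at the start several mm off the fence and a little askew; it slides easily; origin: centre of its underside, x towards the fence.
- corner_left (a point): far (fence-side) left end of the blue board's far edge, at half its thickness: (45, 90, 9) mm in the board's frame.
- corner_right (a point): far (fence-side) right end of the blue board's far edge, at half its thickness: (45, -90, 9) mm in the board's frame.
- spacer: orange plastic block standing upright on the bench, 20 (x, thickness) x 40 (y) x 70 mm high, about 0.09 kg; origin: centre of its underside (foot), z up. It is the same turned half round. To be gripped across its 20 mm thickness near the top.
- tint_can: small closed can with green band, 56 mm across, 85 high; origin: centre of its underside; bystander
- mix_cup: white open mixing cup, 76 mm across the rim, 95 high; origin: centre of its underside; bystander
- hardener: white bottle with red cap, 60 mm across, 150 high; origin: centre of its underside; bystander
- brush: paint brush lying on the bench; origin: in its underside; bystander
- red_sample: red sample board, 90 x 180 x 18 mm, lying flat on the bench; not part of the job; origin: centre of its underside; bystander
- toner_jar: small jar with yellow band and black lid, 64 mm across, 70 high; origin: centre of its underside; bystander
Mind the look-alikes: they are no part of the job. Of the things that look like the sample, the larger one is meant. Of the things that look like the spacer, the larger one is meant.

How it is judged (in metres and radians):
On the way, in this order (a step that is already met when the one before it is completed fails the run):
1. the spacer is lifted clear of the bench (height (world z) of spacer above 0.02 m and contact force between the fingers and spacer above 2 N), for 0.1 s.
2. the spacer is upright and down in the wide gap, in front of the thin rail (x of spacer in the frame of thin_rail between 0.027 and 0.052 m and y of spacer in the frame of thin_rail between -0.03 and 0.03 m and z of spacer in the frame of thin_rail below 0.006 m and angle between spacer's own z axis and vertical below 0.12 rad), for 0.1 s.
At the end, for the whole second after the job is handed in: Spacer gripped, upright (7 deg), in front of the thin rail (30 mm along), foot within 6 mm of the jig plate; both far corners of the blue board within 2 mm of the fence; spacer presses board and board presses fence with over 3 N through the last second; robot not touching the board (all of step 2 and x of each of corner_left, corner_right in the frame of fence above -0.002 m and z of each of corner_left, corner_right in the frame of fence below 0.013 m and contact force between sample and fence above 3 N and contact force between spacer and sample above 3 N and contact force between the fingers and spacer above 3 N and contact force between each of the arm, the fingers and sample below 0.5 N and angle between sample's own z axis and vertical below 0.03 rad and linear speed of spacer below 0.02 m/s); the arm keeps its last pose, push and grip.
It fails at once if the spacer is forced against the thick rail (over 15 N) (contact force between spacer and thick_rail above 15 N).
It fails at once if a bystander is shifted by more than 25 mm (distance of any of tint_can, mix_cup, hardener, brush, red_sample, toner_jar from where it was at the start of the episode above 0.025 m).
It also fails if it takes over 45 s, if anything falls off the work surface, if the arm or the gripper's body presses on something with over 40 N, if the wrist force passes 120 N, or if a joint passes its speed limit or range.

### The arm

A 6-joint arm with a two-finger parallel gripper is mounted at the origin on the work surface. World frame = base frame: x ahead of the robot, y to its left, z up, the work surface at z = 0. Lengths are in mm, angles in degrees, forces in N, time in s.
With the tool pointing down it reaches from about 300 to 850 mm from the base axis. Payload 4.2 kg.
Tool frame: the origin (TCP) lies midway between the tips of the shut fingers; the grasp point (between the pads) lies 19 mm behind it (env.grip_point_offset is the distance from the TCP to the grasp point, in mm); z points along the fingers, x is the direction in which the jaws open and shut, and the axes are right-handed (so a half turn about z gives the same grasp; the last joint's range is limited). The gripper opens to 91 mm and grips with 3 to 60 N. Pads are 32 mm wide; open, the fingers measure 118 mm over their backs; the gripper's body (76 mm by 178 mm) begins 60 mm behind the grasp point.
Start: joints at [66.807, 18.312, 89.639, -0, 72.044, -1.146], TCP at [215.843, 532.968, 213.976] pointing down, gripper open.
Joint ranges: [-177.97, 177.97], [-48.28, 115.42], [12.27, 149.76], [-77.06, 257.06], [2.81, 150.46], [-146.56, 146.56]. Speed limits (degrees/s): [147.25, 147.25, 180, 180, 180, 180].

### API

Orientations are given as [roll, pitch, yaw] about the fixed x, y, z axes, in that order (R = Rz(yaw) Ry(pitch) Rx(roll)).
In Python, from workcell import env gives the robot as it stands.
- The arm moves only by the shell command python3 -m pendant 'ROWS' [FORCE]. ROWS is JSON, a list of rows, each an object with "xyz": the shift along the tool's x, y, z in m, a list of three; "roll": the turn about the tool's z in degrees; "jaw": the closure, from 0 (fully open) to 1 (shut). A call has exactly 8 rows; each row is the pose to reach, as a shift and turn from the pose commanded when the call began, along the tool's axes at that moment; what a row does not reach only later rows make up. A row lasts 1/8 s, in which the tool goes at most 62.5 mm and 10.7 degrees, less where a joint would pass 70% of its speed; a pose out of reach is approached as far as the arm can. A call with a gripper value outside its range is refused whole. The fingers move at their own pace and stop on an object; FORCE is the grip in N (left out, the last holds). Time passes only in rows, so rows that repeat a pose let the fingers close, or fill a call up. It gives the time, the measured TCP pose, the force and the opening at its end, in the units of the state.
- env.state(): the state, without advancing time (a new reading comes with each control period).
- env.grab_frame(name): name is "scene" or "top" or "wrist"; returns (picture, depth): 420x560x3 uint8, blue, green, red; 420x560 float32, mm along the optical axis (not along the pixel's ray), 0 where there is no reading.
- env.camera_params(name): a dict with "camera_matrix" (3x3 intrinsics, pixels), "D" ([k1, k2, p1, p2, k3] as OpenCV has them; the pictures are not rectified), "cam_to_world" (4x4, takes a point from camera to world coordinates); the wrist camera has in their place "hand_eye" (4x4, takes a point from camera to tool coordinates, whose origin is the TCP and whose axes are the tool frame's). Camera axes: x right, y up, looking along -z (the intrinsics and any distortion apply to the point x, -y, -z); pixel columns grow to the right and rows downward; lengths in mm; the calibration is good to about 2 mm. A picture is of the moment at which its call begins: read the wrist's pose just before it. camera_params takes no time and is no camera call.
- env.job_done(): hands the job in, once; it reports no verdict.
The state is a dict: "time_s": time; "qpos": joint angles; "qvel": joint speeds; "effort": joint torques, N m; "ee_pos": TCP position; "ee_rot": TCP orientation; "force": force on the tool from outside, world axes, zero at the start; "torque": the same for the moment, N m; "gripper_width": finger opening in mm.
Only numpy, scipy, OpenCV 4.12 (cv2) and the standard library are available. Lean on these libraries where they do the work, as an engineer would, in place of code of your own. Each camera call takes 0.05 s, during which the arm holds its last target. There are 200 camera calls.

## Working session

There is one attempt and no reset: what is moved stays moved. The work goes in short steps, Python scripts to look and compute and a shell command to move; the robot and the scene stay as the last step left them, time stands still between calls to the robot, and variables do not carry over. Pictures are saved under pics/ and viewed, about 8 in all and at most 12, crops included, and the job is handed in when it is done.

```bash
ls; mkdir -p pics; cat > h.py <<'E'
import numpy as np, cv2
from workcell import env
from scipy.spatial.transform import Rotation as R
def tool():
    s=env.state(); T=np.eye(4); T[:3,3]=s['ee_pos']; T[:3,:3]=R.from_euler('xyz',s['ee_rot'],degrees=True).as_matrix(); return T,s
def grab(name):
    p=env.camera_params(name); T,s=tool()
    M=np.array(p['cam_to_world']) if 'cam_to_world' in p else T@np.array(p['hand_eye'])
    im,d=env.grab_frame(name); return im,d,np.array(p['camera_matrix']),np.array(p['D'],float),M
def cloud(d,K,D,M):
    h,w=d.shape; u,v=np.meshgrid(np.arange(w),np.arange(h))
    n=cv2.undistortPoints(np.stack([u,v],-1).reshape(-1,1,2).astype(float),K,D).reshape(h,w,2)
    P=np.stack([n[...,0]*d,-n[...,1]*d,-d],-1)
    return P@M[:3,:3].T+M[:3,3]
def onplane(px,z,K,D,M):
    n=cv2.undistortPoints(np.array(px,float).reshape(-1,1,2),K,D).reshape(-1,2)
    r=np.c_[n[:,0],-n[:,1],-np.ones(len(n))]@M[:3,:3].T
    return M[:3,3]+r*((z-M[2,3])/r[:,2])[:,None]
E
python3 - <<'E'
from h import *
print(env.state())
for n in ('top','scene'):
    im,d,K,D,M=grab(n); np.savez(n+'.npz',im=im,d=d,K=K,D=D,M=M); cv2.imwrite(f'pics/{n}1.png',im if n=='scene' else cv2.resize(im,(800,600)))
    print(n,M[:3,3],K[0,0])
E
```

```text
pics
{'time_s': 0.0, 'qpos': array([ 6.68061519e+01,  1.83535092e+01,  8.97072966e+01, -8.02739098e-04,
        7.20427851e+01, -1.14519521e+00]), 'qvel': array([-0.03982583, -0.01932701,  0.08266834, -0.03690266,  0.05632297,
       -0.03464504]), 'effort': array([-3.37412994e-04, -4.12457013e+01, -2.31975013e+01,  7.27580767e-02,
        4.56264953e-02, -1.32652704e-04]), 'ee_pos': array([215.64901876, 532.48417263, 213.0955143 ]), 'ee_rot': array([-1.79998693e+02,  1.03585526e-01,  6.79515965e+01]), 'force': array([-1.36893411,  0.76478101,  0.43366769]), 'torque': array([0.00497487, 0.01392286, 0.00247499]), 'gripper_width': 91.06708410604753}
top [ 412.87930777   31.47267297 1199.72683145] 418.846530662893
scene [1386.32783761 -257.748223   1373.43081443] 514.8350419503532
```

View pics/top1.png

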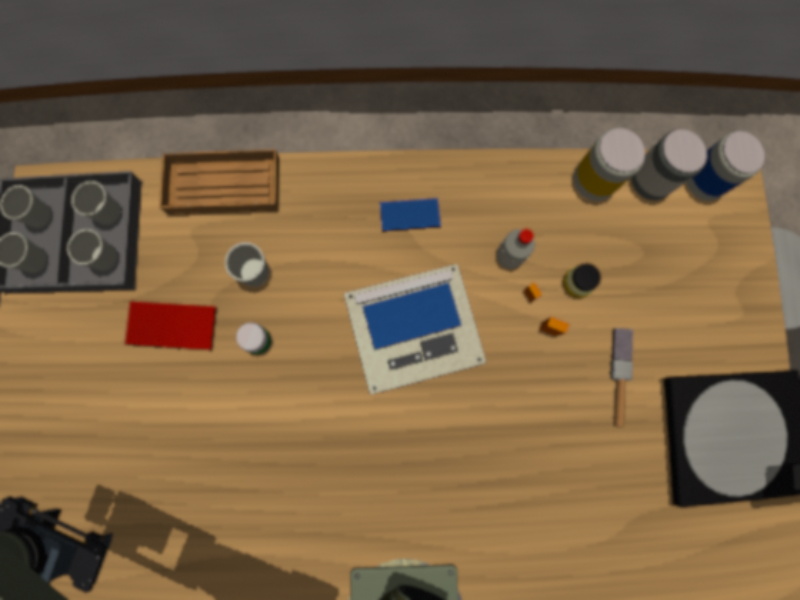

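View pics/scene1.png

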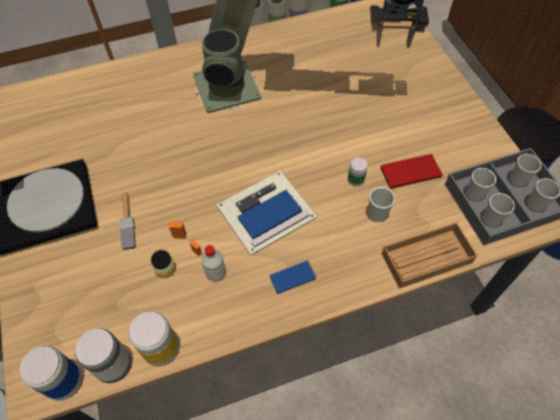

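The top picture shows two candidate spacers: (556,326), the larger, and (533,292), the smaller. There are two candidate boards: (412,315) on the jig and (410,214), smaller and on the bench. The larger one of each pair is meant. The thin rail is on the left at (404,361), the thick one on the right at (440,347). I'll confirm in a crop and get rough positions.

```bash
python3 - <<'E'
from h import *
f=np.load('top.npz'); a=[f[k] for k in('K','D','M')]
s=lambda l:np.array(l)/1.42857
names='spacer small tint cup hard toner brush'.split()
print(np.c_[onplane(s([[556,326],[533,292]]),70,*a)].round(0))
print('jig corners',onplane(s([[348,293],[456,266],[484,360],[373,392]]),12,*a).round(0))
print('board',onplane(s([[364,302],[452,282],[461,328],[374,348]]),30,*a).round(0))
print('rails',onplane(s([[404,361],[440,347]]),26,*a).round(0))
P=cloud(f['d'],*a); im=f['im']; hsv=cv2.cvtColor(im,cv2.COLOR_BGR2HSV)
m=cv2.inRange(hsv,(8,150,80),(16,255,255)); m[:,:]*=1
n,l,st,c=cv2.connectedComponentsWithStats(m)
for i in range(1,n):
    if 15<st[i,4]<400: 
        q=P[l==i]; t=q[:,2]>q[:,2].max()-8; print(c[i]*1.4286,st[i,4],'top z',q[:,2].max(),'c',q[t].mean(0),cv2.minAreaRect(q[t][:,:2].astype(np.float32)))
cv2.imwrite('pics/crop.png',cv2.resize(im[170:280,230:440],None,fx=3.8,fy=3.8,interpolation=cv2.INTER_CUBIC))
E
```

```text
[[ 554. -309.   70.]
 [ 622. -268.   70.]]
jig corners [[ 640.   94.   12.]
 [ 691. -127.   12.]
 [ 497. -174.   12.]
 [ 441.   48.   12.]]
board [[ 618.   62.   30.]
 [ 654. -115.   30.]
 [ 561. -129.   30.]
 [ 526.   44.   30.]]
rails [[499. -14.  26.]
 [525. -86.  26.]]
[530.34674118 231.26512941] 17 top z 153.64654482186847 c [ 720.90935795 -249.17687742  151.32264337] ((722.2662963867188, -247.4342803955078), (22.567142486572266, 7.121289253234863), 51.36415100097656)
[532.51554247 291.70837808] 73 top z 57.22619575606109 c [ 629.11703732 -275.97149851   53.75478982] ((629.7354125976562, -274.9673156738281), (29.011138916015625, 15.793441772460938), 25.234289169311523)
[165.37095441 312.56927647] 136 top z 1199.7268314513235 c [ 412.87930777   31.47267297 1199.72683145] ((412.8793029785156, 31.472673416137695), (0.0, 0.0), 0.0)
[554.59350923 326.34718615] 130 top z 1199.7268314513235 c [ 412.87930777   31.47267297 1199.72683145] ((412.8793029785156, 31.472673416137695), (0.0, 0.0), 0.0)
[198.8432625  347.81945625] 32 top z 19.068937296223567 c [538.33158061 383.40759379  14.71233491] ((535.8606567382812, 397.772216796875), (16.64317512512207, 62.74586486816406), 12.002501487731934)
[618.89739512 394.95563415] 41 top z 23.60992631705949 c [ 417.80908758 -444.47666027   19.09279022] ((419.46905517578125, -446.6422119140625), (13.156720161437988, 43.297367095947266), 82.59980010986328)
[618.15089091 414.94336364] 33 top z 25.082150901643217 c [ 376.98276797 -439.97479071   20.16645547] ((377.32489013671875, -440.522705078125), (11.950986862182617, 31.333879470825195), 85.86035919189453)
```

View pics/crop.png

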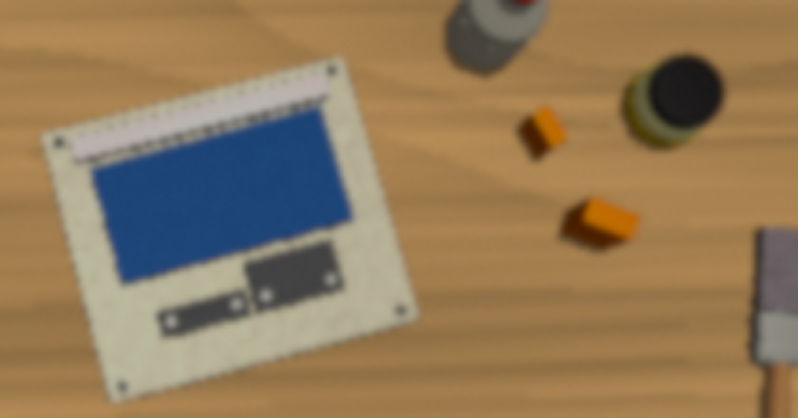

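```bash
cat >> h.py <<'E'
def delta(xyz,yaw):
    T,s=tool(); d=T[:3,:3].T@(np.array(xyz)-T[:3,3])
    cy=np.degrees(np.arctan2(T[1,0],T[0,0])); print('shift',d.round(1),'roll',round(-((yaw-cy+180)%360-180),2),'pos',T[:3,3].round(1),'yaw',round(cy,2),'F',s['force'].round(1),'w',s['gripper_width'].round(1),'t',s['time_s'])
E
python3 - <<'E'
from h import *
p=env.camera_params('wrist'); print(np.round(p['hand_eye'],2),p['camera_matrix'],p['D'])
delta([545,-290,230],-16)
E
```

```text
[[   1.     -0.      0.     -0.  ]
 [  -0.     -0.97   -0.26  -72.36]
 [   0.      0.26   -0.97 -170.23]
 [   0.      0.      0.      1.  ]] [[319.44651655   0.         280.3290855 ]
 [  0.         319.44651655 208.08893924]
 [  0.           0.           1.        ]] [-0.00440174  0.          0.          0.          0.        ]Traceback (most recent call last):
  File "<stdin>", line 3, in <module>
  File "h.py", line 21, in delta
    cy=np.degrees(np.arctan2(T[1,0],T[0,0])); print('shift',d.round(1),'roll',round(-((yaw-cy+180)%360-180),2),'pos',T[:3,3].round(1),'yaw',round(cy,2),'F',s['force'].round(1),'w',s['gripper_width'].round(1),'t',s['time_s'])
                                                                                                                                                                                    ^^^^^^^^^^^^^^^^^^^^^^^^
AttributeError: 'float' object has no attribute 'round'
```

```bash
sed -i "s/s\['gripper_width'\].round(1)/round(s['gripper_width'],1)/" h.py
python3 -m pendant '[{"xyz":[-0.04,0.038,-0.004],"roll":5,"jaw":0},{"xyz":[-0.08,0.076,-0.008],"roll":10,"jaw":0},{"xyz":[-0.12,0.115,-0.012],"roll":16,"jaw":0},{"xyz":[-0.16,0.153,-0.017],"roll":21,"jaw":0},{"xyz":[-0.2,0.192,-0.017],"roll":26,"jaw":0},{"xyz":[-0.24,0.23,-0.017],"roll":31,"jaw":0},{"xyz":[-0.28,0.268,-0.017],"roll":37,"jaw":0},{"xyz":[-0.32,0.307,-0.017],"roll":42,"jaw":0}]' 40
python3 -c "
from h import *
delta([545,-290,230],-16)"
```

```text
time_s: 1.1
ee_pos: [380.4, 119.4, 230.8]
ee_rot: [-180.0, -0.0, 25.8]
force: [1.1, -0.3, -0.2]
gripper_width: 91.1
shift [-30.  440.2   0.8] roll 41.8 pos [380.4 119.4 230.8] yaw 25.8 F [ 1.1 -0.3 -0.2] w 91.1 t 1.1
```

```bash

python3 -m pendant '[{"xyz":[-0.004,0.055,0],"roll":5,"jaw":0},{"xyz":[-0.008,0.11,0],"roll":10,"jaw":0},{"xyz":[-0.012,0.165,0],"roll":16,"jaw":0},{"xyz":[-0.016,0.22,0],"roll":21,"jaw":0},{"xyz":[-0.02,0.275,0],"roll":26,"jaw":0},{"xyz":[-0.024,0.33,0],"roll":31,"jaw":0},{"xyz":[-0.028,0.385,0],"roll":37,"jaw":0},{"xyz":[-0.03,0.44,0],"roll":42,"jaw":0}]'
python3 - <<'E'
from h import *
im,d,K,D,M=grab('wrist'); np.savez('w1.npz',im=im,d=d,K=K,D=D,M=M); cv2.imwrite('pics/w1.png',cv2.resize(im,(800,600)))
P=cloud(d,K,D,M); print(tool()[1]['ee_pos'])
hsv=cv2.cvtColor(im,cv2.COLOR_BGR2HSV); m=cv2.inRange(hsv,(5,150,60),(18,255,255)); n,l,st,c=cv2.connectedComponentsWithStats(m)
for i in range(1,n):
    if st[i,4]>200:
        q=P[(l==i)&(d>0)]; zt=np.percentile(q[:,2],95); t=q[np.abs(q[:,2]-zt)<6]
        print(c[i]*1.4286,st[i,4],zt,cv2.minAreaRect(t[:,:2].astype(np.float32)))
E
```

```text
time_s: 2.1
ee_pos: [546.1, -289.3, 230.4]
ee_rot: [-180.0, 0.0, -16.2]
force: [0.3, 0.1, -0.5]
gripper_width: 91.2
[ 548.7005023  -295.89977082  229.37571599]
[675.40145847 134.90685144] 626 150.24765069997682 ((713.18212890625, -240.76217651367188), (26.298202514648438, 27.924814224243164), 73.41638946533203)
[489.46647606 220.68450479] 376 53.54629312901143 ((628.8745727539062, -275.31976318359375), (30.480905532836914, 14.63718032836914), 30.381668090820312)
[420.4979764  291.33207051] 712 70.66897416909694 ((557.0805053710938, -311.8498229980469), (39.699981689453125, 19.92080307006836), 65.98500061035156)
```

View pics/w1.png

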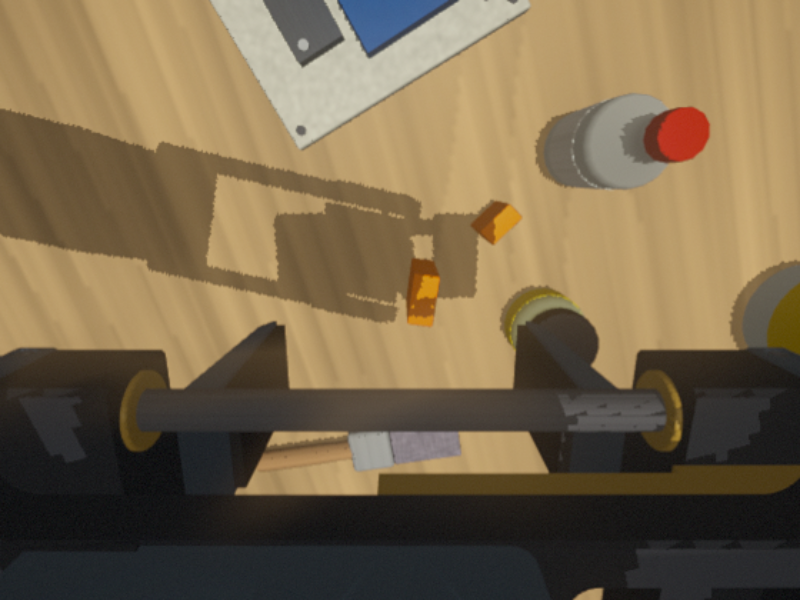

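The wrist picture shows the real spacer at (422,292), measured 40 x 20 x 70 mm. The small look-alike is at (497,222). The toner jar at (560,330) is close to where the right finger would go, so I'll pre-close the jaws partly.

```bash
python3 - <<'E'
from h import *
f=np.load('w1.npz'); P=cloud(f['d'],*[f[k] for k in('K','D','M')])
q=P[225:250,385:415].reshape(-1,3); q=q[np.abs(q[:,2]-70)<8]; print('jar lid bbox',q.min(0),q.max(0))
t=P[:45,190:300].reshape(-1,3)
delta([557,-312,110],-24); delta([557,-312,35],-24)
E
```

```text
jar lid bbox [ 643.91885756 -391.87312539   67.33805196] [ 676.17125572 -355.09492424   72.49489084]
shift [ 12.1  12.5 119.5] roll 7.49 pos [ 548.7 -295.9  229.4] yaw -16.51 F [ 5.  -5.9 -0.2] w 91.0 t 2.15
shift [ 11.8  12.2 194.5] roll 7.49 pos [ 548.7 -295.9  229.4] yaw -16.51 F [ 5.  -5.9 -0.2] w 91.0 t 2.15
```

```bash

python3 -m pendant '[{"xyz":[0.009,0.01,0.02],"roll":4,"jaw":0.35},{"xyz":[0.0175,0.0205,0.05],"roll":8,"jaw":0.35},{"xyz":[0.0175,0.0205,0.08],"roll":8,"jaw":0.35},{"xyz":[0.0175,0.0205,0.1],"roll":8,"jaw":0.35},{"xyz":[0.0175,0.0205,0.105],"roll":8,"jaw":0.35},{"xyz":[0.0175,0.0205,0.105],"roll":8,"jaw":0.35},{"xyz":[0.0175,0.0205,0.105],"roll":8,"jaw":0.35},{"xyz":[0.0175,0.0205,0.105],"roll":8,"jaw":0.35}]'
python3 - <<'E'
from h import *
im,d,K,D,M=grab('wrist'); np.savez('w2.npz',im=im,d=d,K=K,D=D,M=M)
P=cloud(d,K,D,M)
hsv=cv2.cvtColor(im,cv2.COLOR_BGR2HSV); m=cv2.inRange(hsv,(5,150,60),(18,255,255)); n,l,st,c=cv2.connectedComponentsWithStats(m)
for i in range(1,n):
    if st[i,4]>200:
        q=P[(l==i)&(d>0)]; zt=np.percentile(q[:,2],95); t=q[np.abs(q[:,2]-zt)<6]
        print(c[i]*1.4286,st[i,4],zt,cv2.minAreaRect(t[:,:2].astype(np.float32)))
delta([557,-312,35],-24)
E
```

```text
time_s: 3.15
ee_pos: [557.4, -312.3, 126.9]
ee_rot: [180.0, -0.1, -24.0]
force: [-0.1, 0.2, 0.5]
gripper_width: 59.4
[480.23447222 186.55465694] 432 52.90048552189551 ((628.8681030273438, -275.20526123046875), (30.447771072387695, 14.619874000549316), 27.69232940673828)
[398.59351988 305.8142557 ] 1720 70.63220896927052 ((556.9376831054688, -311.7489929199219), (39.8111572265625, 19.62172508239746), 66.44009399414062)
shift [-0.5 -0.1 91.7] roll -0.04 pos [ 557.3 -312.3  126.7] yaw -24.04 F [ 0.4 -1.  -0.5] w 59.8 t 3.2
```

```bash

python3 -m pendant '[{"xyz":[0,0,0.03],"roll":0,"jaw":0.35},{"xyz":[0,0,0.06],"roll":0,"jaw":0.35},{"xyz":[0,0,0.08],"roll":0,"jaw":0.35},{"xyz":[0,0,0.091],"roll":0,"jaw":0.35},{"xyz":[0,0,0.091],"roll":0,"jaw":0.35},{"xyz":[0,0,0.091],"roll":0,"jaw":0.6},{"xyz":[0,0,0.091],"roll":0,"jaw":0.9},{"xyz":[0,0,0.091],"roll":0,"jaw":1}]' 45
python3 -m pendant '[{"xyz":[0,0,0],"roll":0,"jaw":1},{"xyz":[0,0,0],"roll":0,"jaw":1},{"xyz":[0,0,-0.01],"roll":0,"jaw":1},{"xyz":[0,0,-0.03],"roll":0,"jaw":1},{"xyz":[0,0,-0.06],"roll":0,"jaw":1},{"xyz":[0,0,-0.09],"roll":0,"jaw":1},{"xyz":[0,0,-0.11],"roll":0,"jaw":1},{"xyz":[0,0,-0.12],"roll":0,"jaw":1}]'
```

```text
time_s: 4.2
ee_pos: [557.3, -312.3, 35.6]
ee_rot: [180.0, -0.1, -24.0]
force: [-0.3, -0.2, -0.2]
gripper_width: 32.0
time_s: 5.2
ee_pos: [557.5, -312.4, 156.7]
ee_rot: [180.0, -0.1, -24.0]
force: [-0.1, -0.1, -0.1]
gripper_width: 19.8
```

```bash

python3 -m pendant '[{"xyz":[-0.018,-0.033,-0.015],"roll":-6,"jaw":1},{"xyz":[-0.036,-0.066,-0.03],"roll":-12,"jaw":1},{"xyz":[-0.054,-0.1,-0.045],"roll":-18,"jaw":1},{"xyz":[-0.072,-0.133,-0.045],"roll":-25,"jaw":1},{"xyz":[-0.09,-0.166,-0.045],"roll":-31,"jaw":1},{"xyz":[-0.108,-0.198,-0.045],"roll":-37,"jaw":1},{"xyz":[-0.108,-0.198,-0.045],"roll":-37,"jaw":1},{"xyz":[-0.108,-0.198,-0.045],"roll":-37,"jaw":1}]'
python3 - <<'E'
from h import *
im,d,K,D,M=grab('wrist'); np.savez('w3.npz',im=im,d=d,K=K,D=D,M=M); cv2.imwrite('pics/w3.png',cv2.resize(im,(800,600)))
delta([520,-10,200],13)
E
```

```text
time_s: 6.2
ee_pos: [539.0, -87.7, 199.8]
ee_rot: [180.0, 0.0, 12.9]
force: [-0.0, 0.3, -1.4]
gripper_width: 19.6
shift [ -1.2 -80.3  -0.2] roll -0.1 pos [539.1 -88.  199.8] yaw 12.9 F [-0.4 -0.5 -0.5] w 20.1 t 6.25
```

View pics/w3.png

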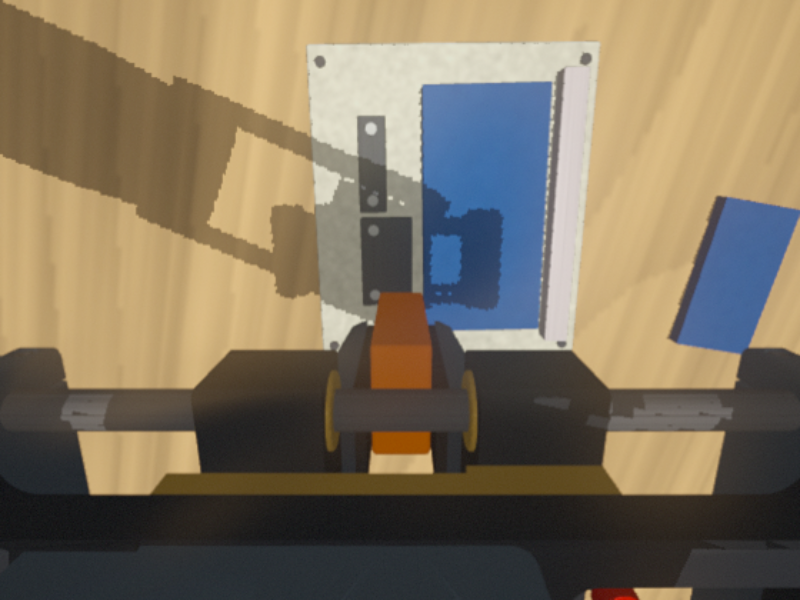

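The thin rail is at (372,165), the thick rail at (387,262), and the board's near edge runs (421,85)–(424,330). The gap is visible beside the thin rail at x≈387–421. Next I'll fit the edges.

```bash
cat > fit.py <<'E'
from h import *
import sys
def fit(fn,show=True):
    f=np.load(fn); im=f['im'];d=f['d']; P=cloud(d,*[f[k] for k in('K','D','M')])
    hsv=cv2.cvtColor(im,cv2.COLOR_BGR2HSV); H,S,V=[hsv[...,i].astype(int) for i in range(3)]
    ok=d>0
    def comp(m,px):
        n,l=cv2.connectedComponents(m.astype(np.uint8)); return l==l[px[1],px[0]]
    out={}
    for nm,m,z in (('board',(H>95)&(H<125)&(S>120)&ok&(abs(P[...,2]-30)<6),30),('dark',(V<85)&(S<110)&ok&(abs(P[...,2]-26)<6),26),('fence',ok&(abs(P[...,2]-28)<5)&(S<60)&(V>100),28)):
        n,l,st,c=cv2.connectedComponentsWithStats(m.astype(np.uint8))
        for i in range(1,n):
            if st[i,4]>150:
                q=P[l==i]; print(nm,(c[i]*1.4286).round(),st[i,4],'z',np.median(q[:,2]).round(1),[np.round(v,1) for v in cv2.minAreaRect(q[:,:2].astype(np.float32))])
if __name__=='__main__': fit(sys.argv[1])
E
python3 fit.py w3.npz
```

```text
board [484. 206.] 12962 z 29.6 [array([588.2, -30.9]), array([ 88.3, 176.8]), np.float64(14.1)]
dark [373. 193.] 338 z 25.6 [array([504.7, -32.5]), array([18.1, 28.9]), np.float64(12.5)]
dark [386. 256.] 1767 z 25.7 [array([526.1, -82.7]), array([37.3, 66.3]), np.float64(13.2)]
fence [566. 200.] 3471 z 27.4 [array([648. , -17.2]), array([ 19.1, 199.6]), np.float64(13.4)]
fence [372. 138.] 628 z 25.6 [array([496.4,   1.5]), array([19.7, 33.2]), np.float64(12.4)]
```

```bash
python3 - <<'E'
from h import *
f=np.load('w3.npz'); a=[f[k] for k in('K','D','M')]; im=f['im']
hsv=cv2.cvtColor(im,cv2.COLOR_BGR2HSV); m=cv2.inRange(hsv,(3,150,60),(18,255,255))
T,_=tool()
for r in (207,209,212,225,235):
    c=np.where(m[r,250:320])[0]+250
    if len(c):
        e=onplane([[c.min()-.5,r],[c.max()+.5,r]],164.2,*a); print(r,c.min(),c.max(),((np.c_[e]-T[:3,3])@T[:3,:3]).round(2))
P=cloud(f['d'],*a); q=(P[m>0]-T[:3,3])@T[:3,:3]; q=q[(abs(q[:,0])<20)&(abs(q[:,1])<30)]
for lo in (-35,-15,0,15,25): 
    s=q[(q[:,2]>lo)&(q[:,2]<lo+10)]; 
    if len(s): print(lo,s.min(0).round(1),s.max(0).round(1))
delta([523.3,-11.9,200],13.5)
E
```

```text
207 266 295 [[ -9.91 -18.3   35.59]
 [ 10.09 -18.33  35.58]]
209 265 295 [[-10.59 -16.91  35.59]
 [ 10.1  -16.94  35.58]]
212 265 295 [[-10.62 -14.83  35.59]
 [ 10.13 -14.86  35.59]]
225 263 297 [[-12.08  -5.69  35.59]
 [ 11.61  -5.73  35.59]]
235 261 299 [[-13.54   1.48  35.6 ]
 [ 13.08   1.44  35.59]]
-35 [ -9.9 -21.2 -35. ] [ 10.2  19.  -25. ]
-15 [ -9.5 -21.1 -15. ] [  9.6 -19.7  -5. ]
0 [ -9.7 -20.9   0.1] [  9.2 -19.6  10. ]
15 [ -9.6 -20.8  15. ] [  9.3 -19.8  24.8]
25 [ -9.8 -20.9  25.1] [  9.4 -19.1  34.4]
shift [  1.6 -77.7  -0.2] roll -0.6 pos [539.1 -88.  199.8] yaw 12.9 F [-0.4 -0.5 -0.5] w 20.1 t 6.25
```

```bash

python3 -m pendant '[{"xyz":[0.0005,-0.025,0],"roll":-0.6,"jaw":1},{"xyz":[0.001,-0.05,0.01],"roll":-0.6,"jaw":1},{"xyz":[0.0016,-0.07,0.03],"roll":-0.6,"jaw":1},{"xyz":[0.0016,-0.0777,0.06],"roll":-0.6,"jaw":1},{"xyz":[0.0016,-0.0777,0.085],"roll":-0.6,"jaw":1},{"xyz":[0.0016,-0.0777,0.1],"roll":-0.6,"jaw":1},{"xyz":[0.0016,-0.0777,0.11],"roll":-0.6,"jaw":1},{"xyz":[0.0016,-0.0777,0.11],"roll":-0.6,"jaw":1}]'
python3 - <<'E'
from h import *
im,d,K,D,M=grab('wrist'); np.savez('w4.npz',im=im,d=d,K=K,D=D,M=M); cv2.imwrite('pics/w4.png',cv2.resize(im[100:310,140:420],(800,600)))
delta([523.3,-11.9,48],13.5)
E
python3 fit.py w4.npz
```

```text
time_s: 7.25
ee_pos: [523.2, -11.7, 89.6]
ee_rot: [-180.0, 0.0, 13.5]
force: [0.2, -0.1, -0.2]
gripper_width: 19.8
shift [-0.4  0.2 42.2] roll 0.02 pos [523.6 -11.6  90.2] yaw 13.52 F [ 0.4  0.3 -0.3] w 19.5 t 7.3
board [521. 286.] 9388 z 29.6 [array([577.2,  15.5]), array([89.9, 84.2]), np.float64(12.9)]
dark [357. 288.] 1356 z 25.6 [array([498.8,  -7. ]), array([19.9, 51.8]), np.float64(13.0)]
fence [628. 285.] 3647 z 27.4 [array([637.4,  28. ]), array([ 19.7, 108.2]), np.float64(13.6)]
fence [614. 453.] 409 z 27.5 [array([664., -67.]), array([11.7, 35.2]), np.float64(14.5)]
```

View pics/w4.png

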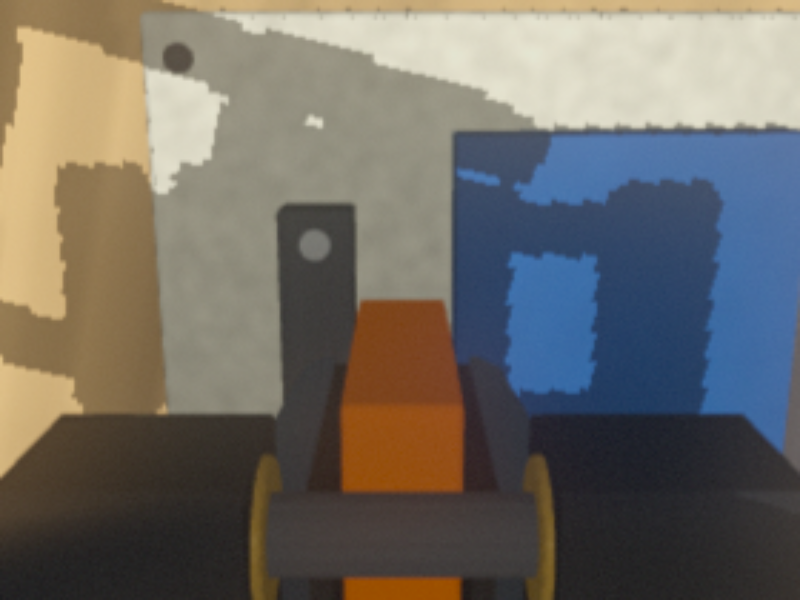

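The spacer's foot hangs between the rail's front (x≈355) and the board's edge (x≈453), about 3 mm clear on each side. I'll insert it now.

```bash

python3 -m pendant '[{"xyz":[0.0003,0,0.008],"roll":0,"jaw":1},{"xyz":[0.0003,0,0.016],"roll":0,"jaw":1},{"xyz":[0.0003,0,0.022],"roll":0,"jaw":1},{"xyz":[0.0003,0,0.028],"roll":0,"jaw":1},{"xyz":[0.0003,0,0.034],"roll":0,"jaw":1},{"xyz":[0.0003,0,0.038],"roll":0,"jaw":1},{"xyz":[0.0003,0,0.041],"roll":0,"jaw":1},{"xyz":[0.0003,0,0.041],"roll":0,"jaw":1}]' 60
python3 -c "
from h import *
delta([523.3,-11.9,48],13.3)"
```

```text
time_s: 8.3
ee_pos: [523.4, -11.2, 48.8]
ee_rot: [-180.0, 0.0, 13.6]
force: [-0.2, 0.1, -0.8]
gripper_width: 19.6
shift [-0.3  0.7  0.8] roll 0.25 pos [523.4 -11.2  48.8] yaw 13.55 F [-0.2  0.1 -0.8] w 19.6 t 8.3
```

```bash

python3 -m pendant '[{"xyz":[0.0015,0,0],"roll":0.2,"jaw":1},{"xyz":[0.003,0,0],"roll":0.2,"jaw":1},{"xyz":[0.0045,0,0],"roll":0.2,"jaw":1},{"xyz":[0.006,0,0],"roll":0.2,"jaw":1},{"xyz":[0.0075,0,0],"roll":0.2,"jaw":1},{"xyz":[0.009,0,0],"roll":0.2,"jaw":1},{"xyz":[0.01,0,0],"roll":0.2,"jaw":1},{"xyz":[0.01,0,0],"roll":0.2,"jaw":1}]'
python3 -m pendant '[{"xyz":[0.0005,0,0],"roll":0,"jaw":1},{"xyz":[0.001,0,0],"roll":0,"jaw":1},{"xyz":[0.0015,0,0],"roll":0,"jaw":1},{"xyz":[0.002,0,0],"roll":0,"jaw":1},{"xyz":[0.002,0,0],"roll":0,"jaw":1},{"xyz":[0.002,0,0],"roll":0,"jaw":1},{"xyz":[0.002,0,0],"roll":0,"jaw":1},{"xyz":[0.002,0,0],"roll":0,"jaw":1}]'
```

```text
time_s: 9.3
ee_pos: [533.2, -8.9, 48.9]
ee_rot: [-180.0, 0.0, 13.4]
force: [-0.7, -0.4, -0.8]
gripper_width: 19.7
time_s: 10.3
ee_pos: [534.1, -8.5, 48.6]
ee_rot: [-180.0, 0.1, 13.4]
force: [-4.7, -1.3, 1.1]
gripper_width: 19.3
```

```bash

python3 -m pendant '[{"xyz":[0.0005,0,0],"roll":0,"jaw":1},{"xyz":[0.001,0,0],"roll":0,"jaw":1},{"xyz":[0.0015,0,0],"roll":0,"jaw":1},{"xyz":[0.002,0,0],"roll":0,"jaw":1},{"xyz":[0.002,0,0],"roll":0,"jaw":1},{"xyz":[0.002,0,0],"roll":0,"jaw":1},{"xyz":[0.002,0,0],"roll":0,"jaw":1},{"xyz":[0.002,0,0],"roll":0,"jaw":1}]'
python3 - <<'E'
from h import *
im,d,K,D,M=grab('wrist'); np.savez('w5.npz',im=im,d=d,K=K,D=D,M=M); cv2.imwrite('pics/w5.png',cv2.resize(im,(800,600)))
im,d,K,D,M=grab('top'); np.savez('t5.npz',im=im,d=d,K=K,D=D,M=M); cv2.imwrite('pics/t5.png',cv2.resize(im[170:280,230:350],None,fx=5,fy=5,interpolation=cv2.INTER_CUBIC))
delta([534,-8.5,48],13.4)
E
python3 fit.py w5.npz
```

```text
time_s: 11.3
ee_pos: [534.1, -8.3, 48.2]
ee_rot: [-179.9, 0.4, 13.4]
force: [-6.8, -3.6, 1.0]
gripper_width: 19.9
shift [-0.2  0.2  0.3] roll -0.02 pos [534.1  -8.3  48.3] yaw 13.38 F [-6.9 -3.7  2.1] w 19.5 t 11.4
board [540. 294.] 10916 z 29.6 [array([583.4,  21.4]), array([90.4, 73.7]), np.float64(11.8)]
dark [324. 306.] 1774 z 25.6 [array([497.4,  -1. ]), array([19.9, 39.7]), np.float64(13.4)]
fence [653. 287.] 3928 z 27.5 [array([634.1,  38.2]), array([22.3, 87.3]), np.float64(15.7)]
fence [630. 460.] 1030 z 27.5 [array([653.6, -41.9]), array([19.3, 35.2]), np.float64(12.0)]
```

View pics/w5.png

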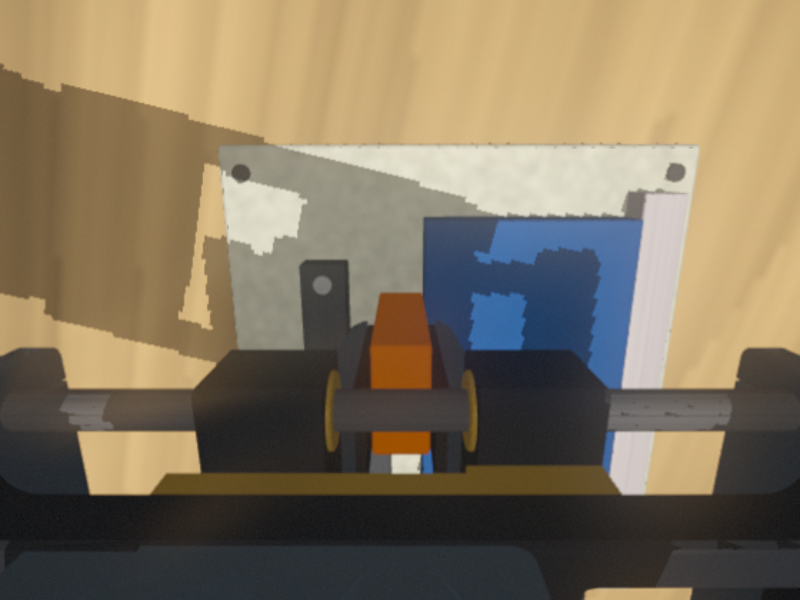

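View pics/t5.png

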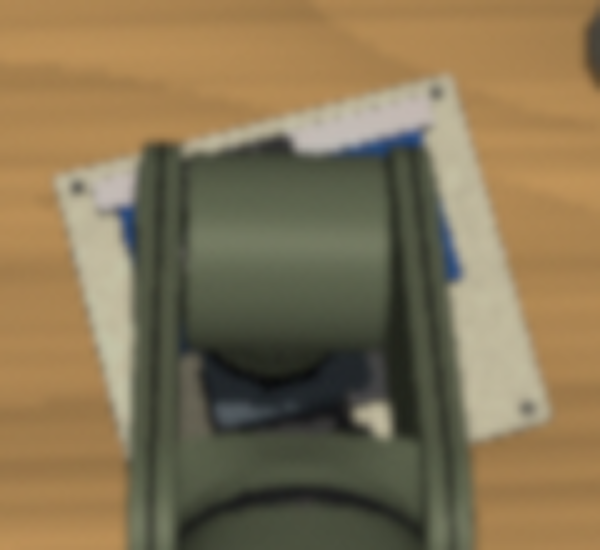

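The left corner is closed on the fence in the wrist view at (641,220). The right corner is hidden in the wrist view and only coarse in the top view, at (425,130). The spacer's face may be holding the board's angle. I'll roll slightly so the spacer's edge nearer the board centre bears, and press harder, so that the board seats on both corners.

```bash

python3 -m pendant '[{"xyz":[0.0005,0,0],"roll":-0.5,"jaw":1},{"xyz":[0.001,0,0],"roll":-1,"jaw":1},{"xyz":[0.0015,0,0],"roll":-1.5,"jaw":1},{"xyz":[0.002,0,0],"roll":-2,"jaw":1},{"xyz":[0.0025,0,0],"roll":-2,"jaw":1},{"xyz":[0.003,0,0],"roll":-2,"jaw":1},{"xyz":[0.003,0,0],"roll":-2,"jaw":1},{"xyz":[0.003,0,0],"roll":-2,"jaw":1}]'
python3 - <<'E'
from h import *
im,d,K,D,M=grab('top'); np.savez('t6.npz',im=im,d=d,K=K,D=D,M=M); cv2.imwrite('pics/t6.png',cv2.resize(im[180:235,240:330],None,fx=8,fy=8,interpolation=cv2.INTER_CUBIC))
iw,dw,*_=grab('wrist'); np.savez('w6.npz',im=iw,d=dw,K=_[0],D=_[1],M=_[2])
# blue/fence step along jig-u, sampled at several v (world, z=29)
c,s_=np.cos(np.radians(13.35)),np.sin(np.radians(13.35))
def profile(f,v):
    u=np.arange(595,650,.5); W=np.c_[c*u-s_*v,s_*u+c*v,np.full(len(u),29.)]
    Mi=np.linalg.inv(f['M']); C=W@Mi[:3,:3].T+Mi[:3,3]; C=C*[1,-1,-1]
    p=cv2.projectPoints(C,np.zeros(3),np.zeros(3),f['K'],f['D'])[0].reshape(-1,2).astype(np.float32)
    q=cv2.remap(f['im'],p[:,0],p[:,1],cv2.INTER_LINEAR).reshape(-1,3).astype(float)
    r=q[:,2]; a,b=np.percentile(r,5),r.max(); k=np.where(r>(a+b)/2)[0]; return u[k[0]],u[k[-1]],round(a),round(b)
for n in ('top.npz','t6.npz'):
    f=np.load(n); print(n)
    for v in (-250,-245,-240,-235,-230,-225,-90,-85,-80): print(v,profile(f,v))
delta([534,-8.5,48],13.4); print(env.state()['torque'])
E
```

```text
time_s: 12.4
ee_pos: [533.9, -8.1, 47.5]
ee_rot: [-179.9, 0.8, 15.3]
force: [-13.0, -4.5, 2.8]
gripper_width: 19.8
top.npz
-250 (np.float64(615.0), np.float64(649.5), 35, 187)
-245 (np.float64(615.0), np.float64(649.5), 27, 187)
-240 (np.float64(615.0), np.float64(649.5), 28, 187)
-235 (np.float64(615.5), np.float64(649.5), 28, 187)
-230 (np.float64(612.5), np.float64(649.5), 28, 187)
-225 (np.float64(612.5), np.float64(649.5), 29, 187)
-90 (np.float64(609.5), np.float64(649.5), 28, 186)
-85 (np.float64(610.0), np.float64(649.5), 29, 187)
-80 (np.float64(610.5), np.float64(649.5), 48, 187)
t6.npz
-250 (np.float64(618.5), np.float64(649.5), 47, 196)
-245 (np.float64(618.5), np.float64(649.5), 57, 196)
-240 (np.float64(618.5), np.float64(649.5), 62, 196)
-235 (np.float64(618.5), np.float64(649.5), 48, 195)
-230 (np.float64(618.5), np.float64(649.5), 55, 195)
-225 (np.float64(618.5), np.float64(649.5), 64, 195)
-90 (np.float64(626.5), np.float64(649.5), 70, 179)
-85 (np.float64(618.0), np.float64(649.5), 47, 190)
-80 (np.float64(618.0), np.float64(649.5), 62, 195)
shift [-0.   0.5 -0.5] roll 1.95 pos [533.9  -8.   47.5] yaw 15.35 F [-12.1  -4.8   3. ] w 20.1 t 12.5
[-1.0883509   2.61346324 -0.24078843]
```

View pics/t6.png

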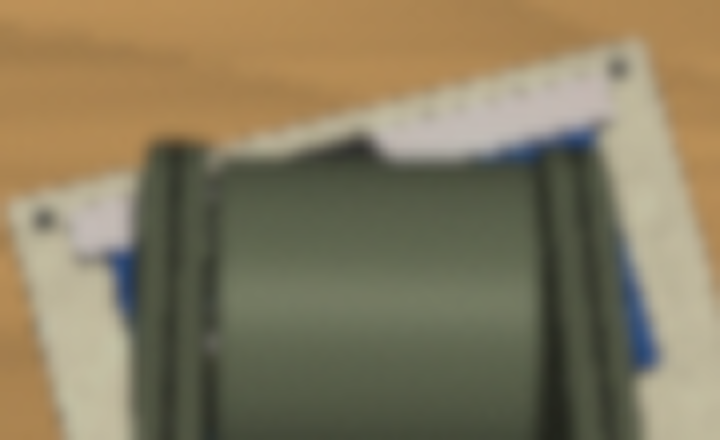

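The board/fence step now lies at u = 618.5 mm on the right and 618.0 mm on the left, on the fence face line, and no shadow slit shows at either end. I'll do one settling check, then hand in.

```bash

python3 -m pendant '[{"xyz":[0,0,0],"roll":0,"jaw":1},{"xyz":[0,0,0],"roll":0,"jaw":1},{"xyz":[0,0,0],"roll":0,"jaw":1},{"xyz":[0,0,0],"roll":0,"jaw":1},{"xyz":[0,0,0],"roll":0,"jaw":1},{"xyz":[0,0,0],"roll":0,"jaw":1},{"xyz":[0,0,0],"roll":0,"jaw":1},{"xyz":[0,0,0],"roll":0,"jaw":1}]' && python3 -c "
from h import *
env.job_done(); delta([534,-8.5,48],13.4)"
```

```text
time_s: 13.5
ee_pos: [533.9, -8.1, 47.5]
ee_rot: [-179.9, 0.8, 15.3]
force: [-12.7, -5.0, 2.1]
gripper_width: 20.0
the job is handed in; nothing more can be done
the job is handed in; nothing more can be done
```

I handed the job in at 13.5 s, with the orange spacer still gripped and pressing the blue board against the fence. The hand-in gives no verdict.

I gripped the larger of the two orange blocks and lowered it into the gap in front of the thin rail, with about 3 mm to spare on each side. I then pushed the board about 7 mm to the fence. Last, I turned the spacer 2° so its edge nearer the board's centre did the pressing and the board could seat on both corners.

- **Push:** the last reading was steady at about 13–14 N. The arm's lean was 0.8° and the grip width 20 mm.
- **Spacer foot:** it is on the jig plate, worked out from the tool height. The spacer is about 44 mm forward of the thin rail's rear face and within 2 mm of the rail's middle.
- **Board flush:** in the top picture the board's far edge lies on the fence line at both ends (618.0 mm left, 618.5 mm right), with no slit visible.
- **Weak spots:** the arm hid the middle of the board, and the top picture resolves only about 1 mm. Before the final turn, the board's angle as fitted from the wrist picture (partly hidden) disagreed with the fence by 1–2°. I trusted the top picture instead and did not repeat the wrist fit.
- **Bystanders:** no move went near any of them, but I did not measure their positions again at the end.

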